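# Return a component beaker and trip the count switch

### The job

Put the orange component beaker away by nesting it upright and fully down inside the grey beaker, which stays on its black pad, and let go of it. Then log the return at the limit switch with the orange roller: push its arm sideways into the green band of its dial, hold it there for a full second without going into the red band, and let it spring back upright. Leave the blue-roller switch and the meter, screwdriver, spool and wrench alone.

Things in the scene. Friction and masses are not known exactly. Their poses are not given: they have to be found in the camera images.
- cup_orange: (all sizes in mm) orange tapered plastic beaker, loose, 120 g, 105 high, outside diameter 44 at the foot and 68 at the rim, wall 3, thick weighted base (inner floor 45 above the underside). Origin at the centre of its underside, z up along its axis. It stands upright on the bench; 63 across at 85 above its foot
- cup_grey: grey beaker of the same shape, size and weight, origin at the centre of its underside, standing upright on the pad and open upwards, its rim 113 above the bench. Nested fully, the orange beaker's underside rests on the grey one's inner floor, 45 above the grey one's underside, and 45 of the orange beaker stands out above the grey rim (so its upper part can be held from outside to the end)
- pad: black rubber disc fixed to the bench, 110 across, 8 thick, origin at the centre of its underside; the grey beaker starts on its middle. Pad and orange beaker may be swapped between a near and a far place in the middle of the bench
- switch_orange: grey limit switch fixed to the bench, with the orange roller. Base 80 (x) x 90 (y); origin at its underside's centre. A white dial (radius 72, centre 100 high) stands upright at its x = 20 to 23; before it the arm swings in the plane x = 45 about a pivot at (45, 0, 100). Green, then red bands are painted on the dial's +y side, to which the arm swings. Stands left or right; yaw within 0.3
- roller_orange (a point): centre of the orange roller at the end of the orange switch's arm, 105 from the pivot (205 above the bench when the arm is upright). The roller is 36 in diameter and 24 wide along the pivot axis (the switch's x); the arm is an 8 thick rod. The frame swings with the arm: y is the direction in which the roller moves, z points outward along the arm
- lever_orange (a joint): angle of the orange roller's arm, rad: 0 upright (rest, against a stop), grows as the roller is pushed towards the switch's own +y, to a stop at 1.25. Green band 0.45 to 0.95, red band beyond 0.95. A spring (0.12 Nm at 0, 0.4 Nm at 0.7: about 4 N at the roller) brings it back upright when released
- switch_blue: grey limit switch fixed to the bench, with the blue roller: leave alone. Base 80 (x) x 90 (y); origin at its underside's centre. A white dial (radius 72, centre 100 high) stands upright at its x = 20 to 23; before it the arm swings in the plane x = 45 about a pivot at (45, 0, 100). Green, then red bands are painted on the dial's +y side, to which the arm swings. Stands left or right; yaw within 0.3
- lever_blue (a joint): angle of the blue roller's arm, as for the orange one; to stay upright
- meter: black multimeter lying flat, 150 x 75 x 32, origin under its centre; loose bystander
- screwdriver: yellow-handled screwdriver, 150 long, lying along x between the middle of the bench and the left switch place; loose bystander
- spool: small blue empty wire spool, 40 across and 30 high, standing near the middle of the bench; loose bystander
- wrench: steel wrench, 160 long, lying flat; loose bystander

How it is judged (in metres and radians):
On the way, in this order (a step that is already met when the one before it is completed fails the run):
1. the orange beaker is nested fully down and upright in the grey one on the pad, and let go (horizontal distance between cup_orange and cup_grey below 0.006 m and z of cup_orange in the frame of cup_grey between 0.039 and 0.051 m and angle between each of cup_orange, cup_grey's own z axis and vertical below 0.12 rad and horizontal distance between cup_grey and pad below 0.04 m and contact force between cup_orange and the fingers below 0.2 N and linear speed of cup_orange below 0.03 m/s), for 0.2 s.
2. the orange roller's arm is held in the green band for 0.8 s (value of joint lever_orange between 0.45 and 0.95 rad), for 0.8 s.
At the end, for the whole second after the job is handed in: The orange beaker is nested in the grey one: released and at rest, axes within 6 mm, its underside 39 to 51 mm above the grey one's, both upright within 0.12 rad, the grey one within 40 mm of the pad's middle; both switch arms are back upright (below 0.08 rad) (all of step 1 and value of joint each of lever_orange, lever_blue below 0.08 rad); the robot touches nothing.
It fails at once if the orange roller's arm is pushed past the start of the red band (over 0.98 rad) (value of joint lever_orange above 0.98 rad).
It fails at once if the blue roller's arm is moved by more than 0.2 rad (value of joint lever_blue above 0.2 rad).
It fails at once if the meter, screwdriver, spool or wrench is moved by more than 30 mm (distance of any of meter, screwdriver, spool, wrench from where it was at the start of the episode above 0.03 m).
It also fails if it takes over 58 s, if anything falls off the work surface, if the arm or the gripper's body presses on something with over 40 N, if the wrist force passes 120 N, or if a joint passes its speed limit or range.

### The arm

A 6-joint arm with a two-finger parallel gripper is mounted at the origin on the work surface. World frame = base frame: x ahead of the robot, y to its left, z up, the work surface at z = 0. Lengths are in m, angles in degrees, forces in N, time in s.
With the tool pointing down it reaches from about 0.275 to 0.975 m from the base axis. Payload 8.4 kg.
Tool frame: the origin (TCP) lies at the very end of the fingers, on their centre line; the grasp point (between the pads) lies 19 mm behind it; y points along the fingers, x is the direction in which the jaws open and shut, and the axes are right-handed (so a half turn about y gives the same grasp; the last joint's range is limited). The gripper opens to 92 mm and grips with 3 to 60 N. Pads are 20 mm wide; open, the fingers measure 128 mm over their backs; the gripper's body (75 mm by 189 mm) begins 69 mm behind the grasp point.
Start: joints at [-75.539, 20.225, 93.587, -0, 66.188, -0.138], TCP at [0.158, -0.605, 0.183] pointing down, gripper open.
Joint ranges: [-150.9, 150.9], [-52.94, 120.26], [3.33, 152.33], [-74.26, 254.26], [0, 154.13], [-172.89, 172.89]. Speed limits (degrees/s): [127.2, 127.2, 159.86, 180, 180, 180].

### API

Orientations are given as a 3x3 rotation matrix whose columns are the frame's x, y, z axes.
In Python, from workcell import * gives the robot as it stands. The module is installed in compiled form; this text tells all that it offers.
- The arm moves only by the shell command python3 -m handwheel 'ROWS' [FORCE]. ROWS is a JSON object of lists of equal length, an entry for each row: "travel": the shift along the tool's x, y, z in m, a list of three; "rot": the turn, a rotation vector about the tool's x, y, z in degrees, a list of three; "gripper": the opening, from -1 (shut) to 1 (fully open). A call has 1 to 10 rows; each row is the pose to reach, as a shift and turn from the pose commanded when the call began, along the tool's axes at that moment; what a row does not reach only later rows make up. A row lasts 1/10 s, in which the tool goes at most 50 mm and 8.59 degrees, less where a joint would pass 70% of its speed; a pose out of reach is approached as far as the arm can. A call with a gripper value outside its range is refused whole. The fingers move at their own pace and stop on an object; FORCE is the grip in N (left out, the last holds). Time passes only in rows, so rows that repeat a pose let the fingers close. It gives the time, the measured TCP pose, the force and the opening at its end, in the units of the state.
- read_state(): the state, without advancing time (a new reading comes with each control period).
- camera(name): name is "scene" or "top" or "wrist"; returns a dict with "pixels" (420x560x3 uint8, red, green, blue), "range_z" (420x560 float32, m along the optical axis (not along the pixel's ray), 0 where there is no reading), "camera_matrix" (3x3 intrinsics, pixels), "origin" and "orientation" of the camera in the world. Camera axes: x right, y down, z forward; pixel columns grow to the right and rows downward; lengths in m; the calibration is good to about 2 mm. A picture is of the moment at which its call begins.
- hand_in(): hands the job in, once; it reports no verdict.
The state is a dict: "t": time; "qpos": joint angles; "joint_velocities": joint speeds; "joint_efforts": joint torques, N m; "ee_pos": TCP position; "orientation": TCP orientation; "wrist_force": force on the tool from outside, world axes, zero at the start; "wrist_torque": the same for the moment, N m; "width": finger opening in m.
Only numpy, scipy, OpenCV 4.12 (cv2) and the standard library are available. Lean on these libraries where they do the work, as an engineer would, in place of code of your own. Each camera call takes 0.05 s, during which the arm holds its last target.

## Working session

There is one attempt and no reset: what is moved stays moved. The work goes in short steps, Python scripts to look and compute and a shell command to move; the robot and the scene stay as the last step left them, time stands still between calls to the robot, and variables do not carry over. Pictures are saved under pics/ and viewed, and the job is handed in when it is done.

```bash
mkdir -p pics
cat > h.py <<'E'
from workcell import *
import numpy as np, cv2
def snap(n,f):
    c=camera(n); cv2.imwrite('pics/'+f,c['pixels'][:,:,::-1]); np.savez('pics/'+f+'.npz',**c); return c
def world(c):
    K=c['camera_matrix'];z=c['range_z'];v,u=np.mgrid[:z.shape[0],:z.shape[1]]
    P=np.stack([(u-K[0,2])/K[0,0]*z,(v-K[1,2])/K[1,1]*z,z],-1)
    return P@np.array(c['orientation']).T+np.array(c['origin'])
E
python3 - <<'E'
from h import *
np.set_printoptions(precision=4,suppress=True)
for n in ['top','scene']:
    c=snap(n,n+'0.png'); print(n,c['origin'],c['orientation'])
s=read_state();print(s['t'],s['ee_pos'],s['orientation'],s['width'])
E
```

```text
top [0.4253 0.0216 0.9542] [[-0.0164 -0.9954  0.0948]
 [-0.9997  0.0145 -0.0208]
 [ 0.0193 -0.0951 -0.9953]]
scene [ 0.8308 -0.56    1.0213] [[ 0.8759  0.3781 -0.2996]
 [ 0.4822 -0.7032  0.5224]
 [-0.0132 -0.6021 -0.7983]]
0.1 [ 0.1574 -0.6043  0.1827] [[ 0.252  -0.0003  0.9677]
 [-0.9677  0.0012  0.252 ]
 [-0.0012 -1.      0.    ]] 0.09215132912589885
```

View pics/top0.png

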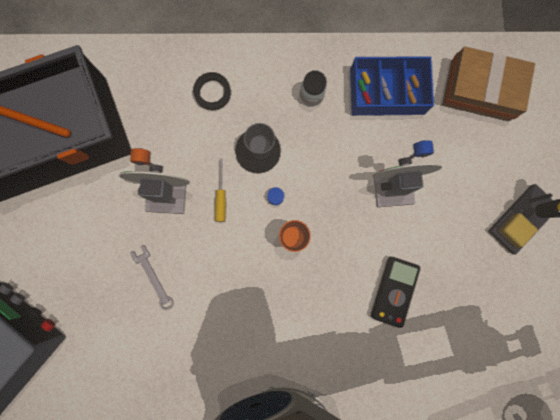

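View pics/scene0.png

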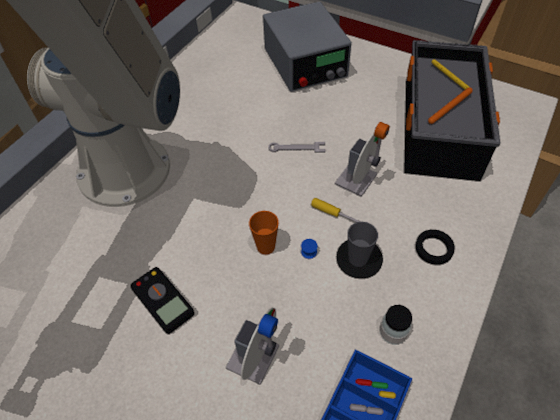

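The top view shows the orange beaker near (295,236), the grey one on its pad near (258,142), the orange switch on the left with its roller at (140,156), and the blue switch on the right. Next I measure.

```bash
python3 - <<'E'
from h import *
np.set_printoptions(precision=4,suppress=True)
def fit(p):
    A=np.c_[2*p,np.ones(len(p))];s=np.linalg.lstsq(A,(p**2).sum(1),rcond=None)[0];return s[:2],np.sqrt(s[2]+s[:2]@s[:2])
for n in ['top','scene']:
    c=dict(np.load(f'pics/{n}0.png.npz'));W=world(c);hsv=cv2.cvtColor(c['pixels'],cv2.COLOR_RGB2HSV)
    ok=c['range_z']>0
    print(n,'bench z',np.median(W[ok][:,2]))
    box=lambda u0,u1,v0,v1:(np.mgrid[:420,:560][1]>=u0)&(np.mgrid[:420,:560][1]<u1)&(np.mgrid[:420,:560][0]>=v0)&(np.mgrid[:420,:560][0]<v1)&ok
    B={'top':{'o':(265,320,210,260),'g':(230,290,115,180)},'scene':{'o':(240,290,200,260),'g':(340,385,215,272)}}[n]
    for k,b in B.items():
        m=box(*b); h=.105 if k=='o' else .113
        p=W[m]; 
        print(k,'zmax',np.percentile(p[:,2],99.5))
        q=p[np.abs(p[:,2]-h)<.006]
        print(' rim ',len(q),fit(q[:,:2]), (q[:,:2].min(0)+q[:,:2].max(0))/2)
        if k=='g':
            q=p[np.abs(p[:,2]-.008)<.003]; print(' pad',len(q),fit(q[:,:2]),(q[:,:2].min(0)+q[:,:2].max(0))/2)
            for f in ['top']:
                pass
    orange=(hsv[...,0]<14)&(hsv[...,1]>130)&ok
    b={'top':(110,165,140,175),'scene':(370,395,115,145)}[n]
    m=box(*b)&orange&(W[...,2]>.17); p=W[m]; print('roller',len(p),p.mean(0),p.min(0),p.max(0))
    # dial: points z .1-.175 in switch area
    b={'top':(110,200,160,200),'scene':(335,390,130,190)}[n]
    m=box(*b)&(W[...,2]>.12)&(hsv[...,1]<70); p=W[m]
    print('dialish',len(p),p.min(0),p.max(0)); 
    if len(p)>30:
        A=np.polyfit(p[:,1],p[:,0],1);print(A, 'yaw',np.degrees(np.arctan(-A[0])))
    for k,b in {'top':{'bin':(60,132,40,200),'scr':(210,230,155,225),'spool':(264,288,184,208),'blueroller':(405,440,138,160)},'scene':{}}[n].items():
        p=W[box(*b)&(W[...,2]>.008)];print(k,p.min(0),p.max(0))
E
python3 - <<'E'
import cv2
for n,b in {'top':(100,200,130,220),'scene':(320,420,100,200)}.items():
    i=cv2.imread(f'pics/{n}0.png')[b[2]:b[3],b[0]:b[1]];cv2.imwrite(f'pics/{n}0z.png',cv2.resize(i,None,fx=6,fy=6,interpolation=2))
E
```

```text
top bench z 0.0009902012839612118
o zmax 0.10748988151536631
 rim  168 (array([ 0.4635, -0.0301]), np.float64(0.031772909944310555)) [ 0.4635 -0.0298]
g zmax 0.11479025061733635
 rim  174 (array([0.6719, 0.0412]), np.float64(0.031937074873922944)) [0.6721 0.041 ]
 pad 820 (array([0.6748, 0.0465]), np.float64(0.043708910097269876)) [0.6875 0.0384]
roller 241 [0.6101 0.2595 0.2194] [0.5991 0.2452 0.2049] [0.6228 0.2774 0.2258]
dialish 815 [0.5466 0.195  0.12  ] [0.6142 0.331  0.2143]
[0.0346 0.5678] yaw -1.9798571205512534
bin [0.5891 0.2753 0.0081] [0.8624 0.5122 0.2199]
scr [0.5032 0.125  0.0113] [0.6509 0.1489 0.0305]
spool [ 0.542  -0.012   0.0242] [0.5798 0.0251 0.0355]
blueroller [ 0.6054 -0.2896  0.1131] [ 0.6362 -0.2543  0.226 ]
scene bench z 1.3781510626698079e-05
o zmax 0.1059913644814875
 rim  158 (array([ 0.4643, -0.0311]), np.float64(0.03195776779632605)) [ 0.4642 -0.0312]
g zmax 0.11430066201920222
 rim  177 (array([0.6732, 0.0405]), np.float64(0.03210605811871228)) [0.6727 0.0412]
 pad 590 (array([0.6703, 0.0568]), np.float64(0.04473877665191548)) [0.6688 0.0654]
roller 170 [0.6146 0.2545 0.2143] [0.6019 0.2431 0.192 ] [0.6258 0.2737 0.2257]
dialish 449 [0.5483 0.197  0.1201] [0.6279 0.3009 0.2138]
[-0.0287  0.5912] yaw 1.6428481342403887
```

View pics/scene0z.png

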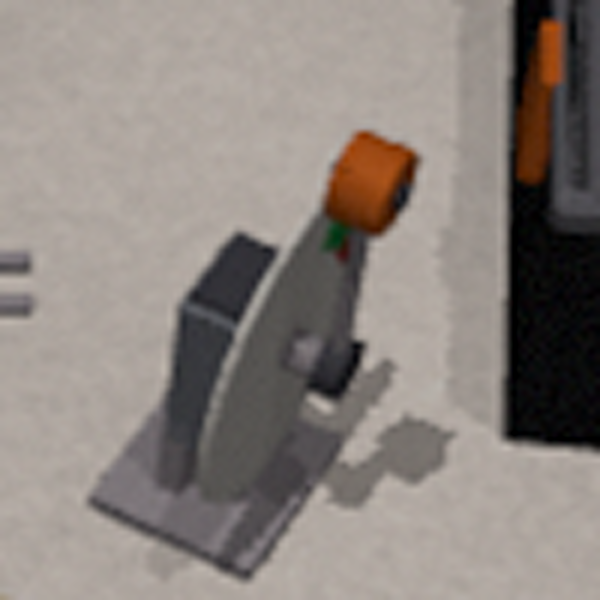

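View pics/top0z.png

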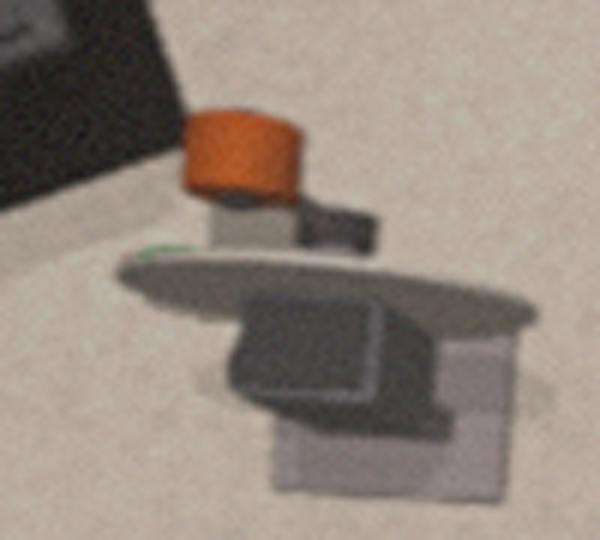

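```bash
python3 - <<'E'
from h import *
np.set_printoptions(precision=4,suppress=True)
rng=np.random.default_rng(0)
for n in ['top','scene']:
    c=dict(np.load(f'pics/{n}0.png.npz'));W=world(c);ok=c['range_z']>0
    P=W[ok]
    # base plate top
    m=(P[:,0]>.5)&(P[:,0]<.64)&(P[:,1]>.15)&(P[:,1]<.36)
    Q=P[m]
    # vertical dial plane: RANSAC on xy lines with z .05-.17
    D=Q[(Q[:,2]>.06)&(Q[:,2]<.172)][:,:2]; best=0
    for _ in range(3000):
        a,b=D[rng.choice(len(D),2)]; d=b-a;L=np.hypot(*d)
        if L<.04: continue
        nn=np.array([-d[1],d[0]])/L; k=np.abs((D-a)@nn)<.002
        if k.sum()>best: best=k.sum();bk=k
    E=D[bk];mu=E.mean(0);v=np.linalg.svd(E-mu)[2][0];v*=np.sign(v[1])
    print(n,'dial',best,len(D),mu,v,'yaw',np.arctan2(-v[0],v[1]),'ext',(E-mu)@v@np.zeros(0) if 0 else (mu+v*((E-mu)@v).min(),mu+v*((E-mu)@v).max()))
    B=Q[(Q[:,2]>.005)&(Q[:,2]<.03)]; print('baseplate z',np.median(B[:,2]) if len(B) else 0); 
    r=cv2.minAreaRect(B[:,:2].astype(np.float32));print(len(B),r)
    # bin clearance
    b=P[(P[:,1]>.26)&(P[:,1]<.5)&(P[:,0]>.55)&(P[:,0]<.9)]
    for z in np.arange(.02,.26,.04):
        q=b[(np.abs(b[:,2]-z)<.02)&(b[:,0]<.66)&(b[:,1]>.3)]
        print(' bin z',round(z,2),len(q), q[np.argsort(q[:,1])[:len(q)//20+1]].mean(0) if len(q) else '', q[:,0].min() if len(q) else '')
E
python3 - <<'E'
from h import *
c=dict(np.load('pics/top0.png.npz'));W=world(c)
np.set_printoptions(precision=3,suppress=True)
for u,v in [(128,155),(120,160),(105,165),(80,180),(122,140),(105,150),(80,48),(95,80),(60,155),(40,185)]: print(u,v,W[v,u])
E
```

```text
top dial 497 1270 [0.5869 0.2592] [0.0683 0.9977] yaw -0.06836332169328559 ext (array([0.5823, 0.1925]), array([0.5921, 0.3348]))
baseplate z 0.010554077352573465
634 ((0.5843506455421448, 0.24780909717082977), (0.14281447231769562, 0.15286637842655182), 16.419822692871094)
 bin z 0.02 2085 [0.598  0.3186 0.003 ] 0.5500949928878383
 bin z 0.06 379 [0.5824 0.3133 0.0679] 0.5643835389628998
 bin z 0.1 537 [0.5903 0.3091 0.1001] 0.589467211450986
 bin z 0.14 803 [0.591  0.3097 0.1425] 0.5893330101917851
 bin z 0.18 5 [0.5914 0.3004 0.1627] 0.5896154036856505
 bin z 0.22 0  
scene dial 465 933 [0.589  0.2473] [0.078 0.997] yaw -0.07811007176706983 ext (array([0.5846, 0.1905]), array([0.5943, 0.3143]))
baseplate z 0.009357668415898912
517 ((0.5796066522598267, 0.2349652349948883), (0.10929077863693237, 0.13738210499286652), 10.96551513671875)
 bin z 0.02 552 [0.6185 0.3033 0.0057] 0.5733983465357418
 bin z 0.06 56 [0.593  0.3041 0.0723] 0.5927923994467462
 bin z 0.1 193 [0.5933 0.3025 0.1031] 0.5926726244998961
 bin z 0.14 258 [0.624  0.3352 0.1354] 0.5929512133355987
 bin z 0.18 0  
 bin z 0.22 0  
128 155 [0.666 0.358 0.003]
120 160 [ 0.655  0.377 -0.   ]
105 165 [0.643 0.412 0.001]
80 180 [0.607 0.47  0.001]
122 140 [0.687 0.353 0.056]
105 150 [0.659 0.381 0.078]
80 48 [0.856 0.409 0.149]
95 80 [0.807 0.396 0.103]
60 155 [0.631 0.441 0.15 ]
40 185 [0.594 0.555 0.016]
```

```bash
cat >> h.py <<'E'
from scipy.spatial.transform import Rotation as Ro
np.set_printoptions(precision=4,suppress=True)
def plan(p,heading=None):
    s=read_state();R=np.array(s['orientation']);e=np.array(s['ee_pos'])
    print('t',s['t'],'ee',e,'w',s['width'],'F',s['wrist_force'],'q',s['qpos'])
    print('travel',R.T@(np.array(p)-e))
    if heading is not None:
        x=np.array([np.cos(heading),np.sin(heading),0]);y=np.array([0,0,-1.]);D=np.stack([x,y,np.cross(x,y)],1)
        print('rot',Ro.from_matrix(R.T@D).as_rotvec(degrees=True))
E
python3 -c "
from h import *
plan([.4638,-.0306,.17],np.radians(-94.2))"
```

```text
t 0.1 ee [ 0.1574 -0.6043  0.1827] w 0.09215132912589885 F [-0.5421 -0.2714  0.3566] q [-75.5389  20.2573  93.6248   0.0022  66.1881  -0.1382]
travel [-0.478   0.0133  0.4411]
rot [ 0.0093 18.7984 -0.0699]
```

```bash
python3 -m handwheel '{"travel":[[-0.03,0,0.028],[-0.065,0,0.06],[-0.1,0,0.092],[-0.135,0,0.125],[-0.17,0,0.157],[-0.205,0,0.19],[-0.24,0,0.222],[-0.275,0,0.254],[-0.31,0,0.286],[-0.335,0,0.31]],"rot":[[0,2,0],[0,4,0],[0,6,0],[0,8,0],[0,10,0],[0,12,0],[0,14,0],[0,16,0],[0,18,0],[0,18.8,0]],"gripper":[1,1,1,1,1,1,1,1,1,1]}' 15
python3 -c "
from h import *
plan([.4638,-.0306,.17],np.radians(-94.2))"
```

```text
t: 1.1
ee_pos: [0.3735, -0.2001, 0.1832]
orientation: [[-0.074, -0.0, 0.997], [-0.997, 0.0, -0.074], [-0.0, -1.0, -0.0]]
wrist_force: [0.1, -0.4, -0.0]
width: 0.0918
t 1.1 ee [ 0.3735 -0.2001  0.1832] w 0.09177392237220983 F [ 0.0732 -0.3929 -0.0026] q [-28.3973   1.7919 116.7957   0.0241  61.4244  65.8285]
travel [-0.1757  0.0133  0.0775]
rot [ 0.0022 -0.0373 -0.0242]
```

```bash
python3 -m handwheel '{"travel":[[-0.03,0,0.015],[-0.07,0,0.031],[-0.11,0,0.048],[-0.15,0.006,0.066],[-0.17,0.013,0.075],[-0.1755,0.013,0.0775],[-0.1755,0.013,0.0775]],"rot":[[0,0,0],[0,0,0],[0,0,0],[0,0,0],[0,0,0],[0,0,0],[0,0,0]],"gripper":[1,1,1,1,1,1,1]}' 15
python3 -c "
from h import *
snap('top','top1.png');snap('wrist','w1.png');snap('scene','s1.png');plan([.4638,-.0306,.068],np.radians(-94.2))"
```

```text
t: 1.8
ee_pos: [0.463, -0.0328, 0.17]
orientation: [[-0.072, -0.001, 0.997], [-0.997, -0.0, -0.072], [0.0, -1.0, -0.001]]
wrist_force: [-0.1, -0.3, -0.5]
width: 0.0916
t 1.95 ee [ 0.4628 -0.0341  0.1705] w 0.09167009047831673 F [ 0.0252 -0.6756  0.0005] q [ -4.3896   6.5507 113.365   -0.0183  60.0862  89.8744]
travel [-0.0036  0.1025  0.0007]
rot [ 0.0019 -0.0549  0.0158]
```

View pics/w1.png

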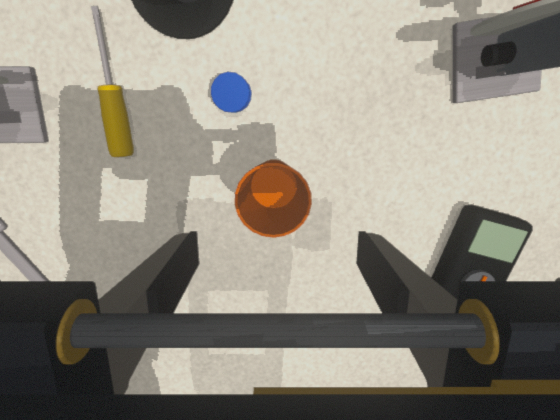

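View pics/s1.png

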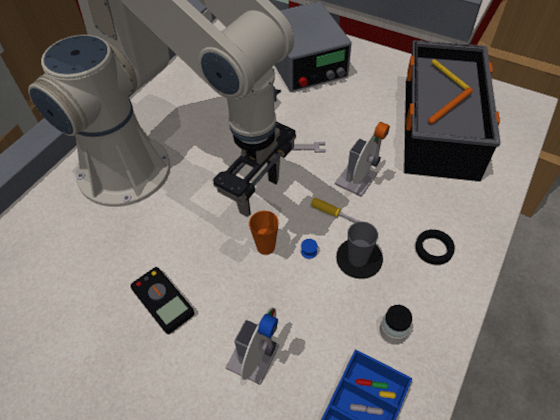

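Run:
```python
from h import *
def fit(p):
    A=np.c_[2*p,np.ones(len(p))];s=np.linalg.lstsq(A,(p**2).sum(1),rcond=None)[0];return s[:2],np.sqrt(s[2]+s[:2]@s[:2])
for f,b in [('w1',(225,320,150,245))]:
    c=dict(np.load(f'pics/{f}.png.npz'));W=world(c)[b[2]:b[3],b[0]:b[1]].reshape(-1,3)
    q=W[np.abs(W[:,2]-.105)<.005];print(c['origin'],c['orientation'],len(q),fit(q[:,:2]))
c=dict(np.load('pics/s1.png.npz'))
p=np.array(c['orientation']).T@(np.array([.463,-.034,.17])-c['origin']);p=c['camera_matrix']@p;print(p[:2]/p[2])
```

```text
[ 0.5384 -0.0397  0.3709] [[-0.0726 -0.9616 -0.2648]
 [-0.9974  0.0702  0.0188]
 [ 0.0005  0.2654 -0.9641]] 932 (array([ 0.4656, -0.0306]), np.float64(0.03184936071360081))
[260.0342 205.8615]
```

```bash
python3 -m handwheel '{"travel":[[-0.003,0.01,0.0015],[-0.003,0.03,0.0015],[-0.003,0.05,0.0015],[-0.003,0.07,0.0015],[-0.003,0.09,0.0015],[-0.003,0.102,0.0015],[-0.003,0.102,0.0015]],"rot":[[0,0,0],[0,0,0],[0,0,0],[0,0,0],[0,0,0],[0,0,0],[0,0,0]],"gripper":[1,1,1,1,1,1,1]}' 15
python3 -m handwheel '{"travel":[[0,0,0],[0,0,0],[0,0,0],[0,0,0],[0,0,0],[0,0,0],[0,0,0],[0,0,0]],"rot":[[0,0,0],[0,0,0],[0,0,0],[0,0,0],[0,0,0],[0,0,0],[0,0,0],[0,0,0]],"gripper":[-1,-1,-1,-1,-1,-1,-1,-1]}' 15
```

```text
t: 2.65
ee_pos: [0.4635, -0.0306, 0.0668]
orientation: [[-0.074, -0.003, 0.997], [-0.997, 0.0, -0.074], [0.0, -1.0, -0.003]]
wrist_force: [-0.7, 0.1, -0.7]
width: 0.0919
t: 3.45
ee_pos: [0.4657, -0.0302, 0.0689]
orientation: [[-0.073, 0.001, 0.997], [-0.997, 0.0, -0.073], [-0.0, -1.0, 0.001]]
wrist_force: [-0.2, 2.3, 6.4]
width: 0.0666
```

```bash
python3 -m handwheel '{"travel":[[0,0,0],[0,0,0],[0,0,0],[0,0,0]],"rot":[[0,0,0],[0,0,0],[0,0,0],[0,0,0]],"gripper":[-1,-1,-1,-1]}' 15
python3 -c "
from h import *
snap('wrist','w2.png');snap('scene','s2.png')"
```

```text
t: 3.85
ee_pos: [0.4657, -0.0302, 0.0689]
orientation: [[-0.073, 0.002, 0.997], [-0.997, 0.0, -0.073], [-0.0, -1.0, 0.001]]
wrist_force: [-0.2, 1.4, 6.7]
width: 0.0664
```

View pics/w2.png

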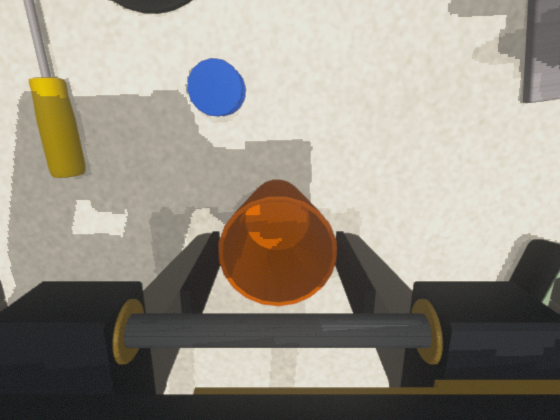

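View pics/s2.png

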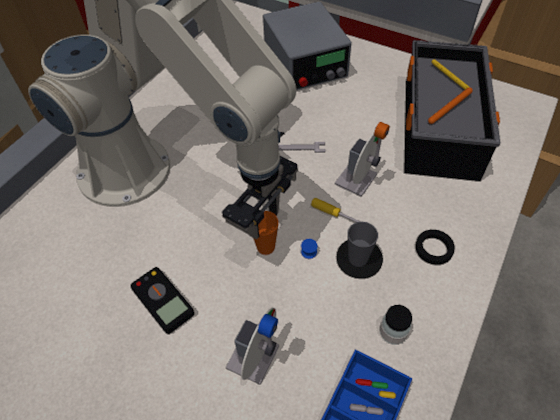

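```bash
python3 -m handwheel '{"travel":[[0,-0.01,0],[0,-0.03,0],[0,-0.055,0],[0,-0.08,0],[0,-0.105,0],[0,-0.13,0],[0,-0.14,0],[0,-0.14,0]],"rot":[[0,0,0],[0,0,0],[0,0,0],[0,0,0],[0,0,0],[0,0,0],[0,0,0],[0,0,0]],"gripper":[-1,-1,-1,-1,-1,-1,-1,-1]}' 15
python3 -m handwheel '{"travel":[[-0.005,0,0.012],[-0.014,0,0.032],[-0.025,0,0.058],[-0.036,0,0.084],[-0.047,0,0.11],[-0.058,0,0.136],[-0.069,0,0.162],[-0.078,0,0.183],[-0.084,0,0.197],[-0.086,0,0.2026]],"rot":[[0,0,0],[0,0,0],[0,0,0],[0,0,0],[0,0,0],[0,0,0],[0,0,0],[0,0,0],[0,0,0],[0,0,0]],"gripper":[-1,-1,-1,-1,-1,-1,-1,-1,-1,-1]}' 15
python3 -m handwheel '{"travel":[[0,0,0],[0,0,0]],"rot":[[0,0,0],[0,0,0]],"gripper":[-1,-1]}'
python3 - <<'E'
from h import *
cw=snap('wrist','w3.png');ct=snap('top','t3.png');cs=snap('scene','s3.png');plan([.6724,.0409,.2])
E
```

```text
t: 4.75
ee_pos: [0.4657, -0.0303, 0.2095]
orientation: [[-0.073, 0.003, 0.997], [-0.997, -0.0, -0.073], [0.0, -1.0, 0.003]]
wrist_force: [0.1, -0.0, -1.4]
width: 0.0667
t: 5.75
ee_pos: [0.6742, 0.0416, 0.2056]
orientation: [[-0.073, -0.003, 0.997], [-0.997, 0.0, -0.073], [0.0, -1.0, -0.003]]
wrist_force: [-0.4, -0.3, -1.8]
width: 0.0663
t: 5.95
ee_pos: [0.6725, 0.0405, 0.2072]
orientation: [[-0.073, -0.002, 0.997], [-0.997, -0.0, -0.073], [0.0, -1.0, -0.002]]
wrist_force: [-0.6, -0.9, -1.1]
width: 0.0665
t 6.1 ee [0.6727 0.0404 0.2083] w 0.06643015138466839 F [ 0.017   0.0956 -0.9767] q [ 3.3093 23.4137 85.5947 -0.0042 71.0048 97.5284]
travel [-0.0005  0.0083 -0.0004]
```

View pics/w3.png

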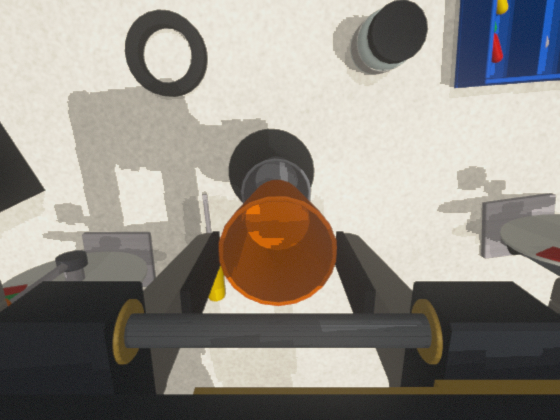

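View pics/s3.png

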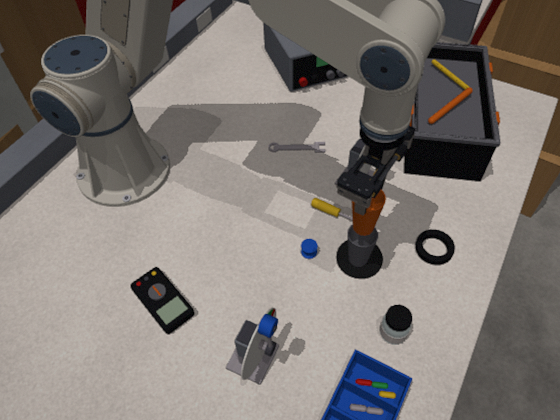

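```bash
cat >> h.py <<'E'
from scipy.optimize import least_squares
def cone(P,x0):
    def f(x):
        a=np.array([x[3],x[4],1]);a/=np.linalg.norm(a);d=P-x[:3];h=d@a;r=np.linalg.norm(d-h[:,None]*a,axis=1)
        hc=np.clip(h,0,.105);R=.022+.012*hc/.105
        return np.hypot((r-R)*1,(h-hc))*np.sign(r-R)
    return least_squares(f,x0,loss='soft_l1',f_scale=.0015)
def fitcup(c,box,color,x0):
    W=world(c);u0,u1,v0,v1=box;hsv=cv2.cvtColor(c['pixels'],cv2.COLOR_RGB2HSV)
    m=np.zeros(W.shape[:2],bool);m[v0:v1,u0:u1]=1;m&=c['range_z']>0
    m&=((hsv[...,0]<14)&(hsv[...,1]>140)) if color=='o' else (hsv[...,1]<60)
    P=W[m];d=P-np.array(x0[:3]);P=P[(d[:,2]>.012)&(d[:,2]<.12)&(np.hypot(d[:,0],d[:,1])<.06)]
    # outer side only: facing the camera
    cam=np.array(c['origin']);v=(cam-np.array(x0[:3]))[:2];v/=np.linalg.norm(v);P=P[((P-np.array(x0[:3]))[:,:2]@v)>.006]
    r=cone(P,x0);return len(P),r.x,np.sqrt(np.mean(np.clip(np.abs(r.fun),0,.01)**2))
E
python3 - <<'E'
from h import *
c=dict(np.load('pics/s3.png.npz'))
print(fitcup(c,(335,400,185,235),'o',[.6725,.0405,.139,0,0]))
print(fitcup(c,(340,385,226,275),'g',[.6725,.0405,.008,0,0]))
c=dict(np.load('pics/scene0.png.npz'))
print(fitcup(c,(340,385,215,275),'g',[.6725,.0405,.008,0,0]))
print(fitcup(c,(240,290,200,260),'o',[.464,-.03,.0,0,0]))
E
```

```text
(512, array([ 0.6716,  0.0396,  0.1483, -0.0091, -0.0089]), np.float64(0.0014283259260665377))
(455, array([ 0.6729,  0.0406,  0.0125, -0.0004,  0.0088]), np.float64(0.000937290052181662))
(455, array([ 0.673 ,  0.0408,  0.0128, -0.0012,  0.006 ]), np.float64(0.0008801212249114593))
(408, array([ 0.4645, -0.0308,  0.0087, -0.003 ,  0.004 ]), np.float64(0.0009439097533817362))
```

```bash
python3 -m handwheel '{"travel":[[-0.001,0.002,0.001],[-0.001,0.01,0.001],[-0.001,0.02,0.001],[-0.001,0.03,0.001],[-0.001,0.04,0.001],[-0.001,0.05,0.001],[-0.001,0.06,0.001],[-0.001,0.07,0.001],[-0.001,0.076,0.001],[-0.001,0.076,0.001]],"rot":[[0,0,0],[0,0,0],[0,0,0],[0,0,0],[0,0,0],[0,0,0],[0,0,0],[0,0,0],[0,0,0],[0,0,0]],"gripper":[-1,-1,-1,-1,-1,-1,-1,-1,-1,-1]}' 15
python3 -m handwheel '{"travel":[[0,0.002,0],[0,0.004,0],[0,0.006,0],[0,0.007,0],[0,0.008,0],[0,0.008,0]],"rot":[[0,0,0],[0,0,0],[0,0,0],[0,0,0],[0,0,0],[0,0,0]],"gripper":[-1,-1,-1,-1,-1,-1]}' 15
python3 - <<'E'
from h import *
c=snap('scene','s4.png');snap('wrist','w4.png');plan([.673,.0407,.1223])
print(fitcup(c,(335,400,200,250),'o',[.6725,.0405,.055,0,0]))
E
```

```text
t: 7.1
ee_pos: [0.6737, 0.0416, 0.1311]
orientation: [[-0.073, -0.002, 0.997], [-0.997, -0.0, -0.073], [0.0, -1.0, -0.002]]
wrist_force: [1.0, 0.4, -1.7]
width: 0.0663
t: 7.7
ee_pos: [0.6744, 0.0416, 0.1242]
orientation: [[-0.073, -0.0, 0.997], [-0.997, 0.0, -0.073], [-0.0, -1.0, -0.0]]
wrist_force: [0.7, -0.4, -1.3]
width: 0.0663
t 7.8 ee [0.6744 0.0416 0.1244] w 0.06621959052700963 F [ 0.805   0.4014 -0.6492] q [ 3.4003 27.8156 89.8617 -0.0001 62.318  97.6018]
travel [ 0.001   0.0021 -0.0013]
(246, array([ 0.6741,  0.0421,  0.0642, -0.0232, -0.0294]), np.float64(0.001804127567126313))
```

View pics/s4.png

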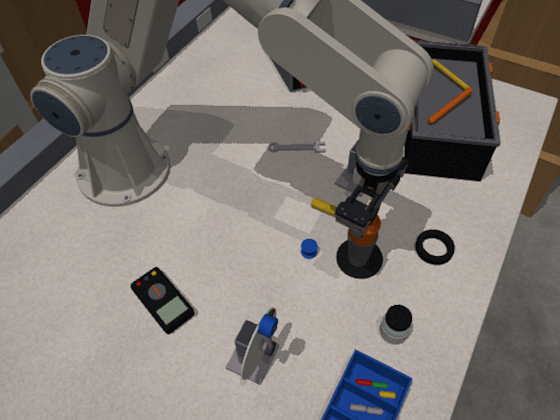

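Nesting is nearly complete and there is no jam. I'll lower the last ~2 mm and watch the force.

```bash
python3 -m handwheel '{"travel":[[0,0.001,0],[0,0.002,0],[0,0.002,0],[0,0.003,0],[0,0.003,0],[0,0.003,0]],"rot":[[0,0,0],[0,0,0],[0,0,0],[0,0,0],[0,0,0],[0,0,0]],"gripper":[-1,-1,-1,-1,-1,-1]}' 15
```

```text
t: 8.4
ee_pos: [0.6749, 0.0416, 0.122]
orientation: [[-0.073, 0.001, 0.997], [-0.997, 0.0, -0.073], [-0.0, -1.0, 0.001]]
wrist_force: [-0.9, 0.0, 5.3]
width: 0.0662
```

```bash
python3 -m handwheel '{"travel":[[0,0,0],[0,0,0],[0,0,0],[0,0,0],[0,0,0],[0,0,0],[0,0,0],[0,0,0]],"rot":[[0,0,0],[0,0,0],[0,0,0],[0,0,0],[0,0,0],[0,0,0],[0,0,0],[0,0,0]],"gripper":[1,1,1,1,1,1,1,1]}'
python3 -m handwheel '{"travel":[[0,-0.005,0],[0,-0.02,0],[0,-0.04,0],[0,-0.07,0],[0,-0.1,0],[0,-0.13,0],[0,-0.155,0],[0,-0.17,0],[0,-0.17,0]],"rot":[[0,0,0],[0,0,0],[0,0,0],[0,0,0],[0,0,0],[0,0,0],[0,0,0],[0,0,0],[0,0,0]],"gripper":[1,1,1,1,1,1,1,1,1]}'
python3 - <<'E'
from h import *
c=snap('scene','s5.png');t=snap('top','t5.png');w=snap('wrist','w5.png');plan([.673,.0407,.1223])
i=c['pixels'][180:290,300:420,::-1];cv2.imwrite('pics/s5z.png',cv2.resize(i,None,fx=5,fy=5,interpolation=2))
print(fitcup(c,(335,400,200,250),'o',[.6725,.0405,.055,0,0]))
print(fitcup(c,(335,400,200,280),'g',[.6725,.0405,.008,0,0]))
E
```

```text
t: 9.2
ee_pos: [0.6744, 0.0416, 0.1213]
orientation: [[-0.073, -0.0, 0.997], [-0.997, 0.0, -0.073], [-0.0, -1.0, -0.0]]
wrist_force: [0.1, -0.8, -0.4]
width: 0.0921
t: 10.1
ee_pos: [0.6756, 0.0416, 0.2945]
orientation: [[-0.073, 0.005, 0.997], [-0.997, 0.0, -0.073], [-0.001, -1.0, 0.005]]
wrist_force: [0.1, -1.3, 0.4]
width: 0.0923
t 10.25 ee [0.6737 0.0415 0.29  ] w 0.0918331283171854 F [-0.6207  0.1492 -0.7497] q [ 3.4008 20.5683 79.643   0.0007 79.8944 97.6016]
travel [ 0.0008  0.1677 -0.0003]
(302, array([0.6729, 0.0395, 0.0622, 0.0038, 0.0168]), np.float64(0.0009701055645706235))
(446, array([0.6727, 0.0406, 0.0136, 0.0048, 0.0075]), np.float64(0.0008867295362917299))
```

View pics/s5z.png

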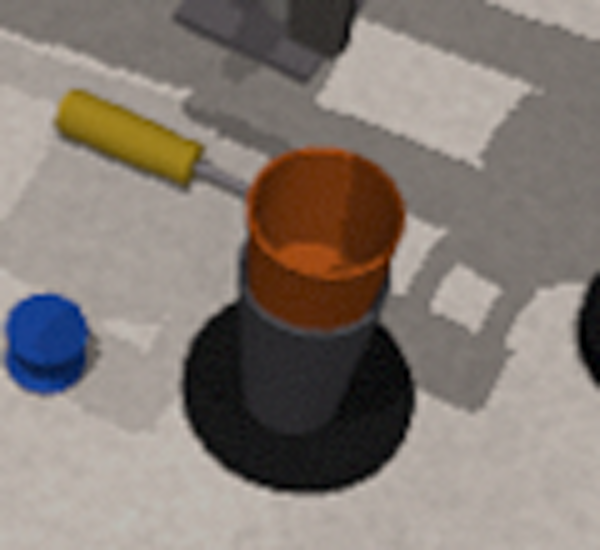

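View pics/w5.png

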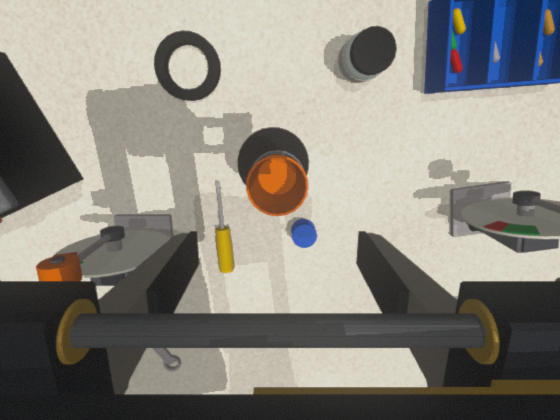

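Run:
```python
from h import *
plan([.610,.195,.29],np.radians(-94.2))
for f,b in [('t5',(225,300,100,180)),('s5',(335,400,200,250)),('w5',(235,320,140,225))]:
    c=dict(np.load(f'pics/{f}.png.npz'));W=world(c)[b[2]:b[3],b[0]:b[1]].reshape(-1,3);h=W[(W[:,2]>.13)&(W[:,2]<.2)]
    print(f,len(h),np.percentile(h[:,2],[90,97,99.5]))
c=dict(np.load('pics/w5.png.npz'));W=world(c);hsv=cv2.cvtColor(c['pixels'],cv2.COLOR_RGB2HSV)
m=(hsv[...,0]<14)&(hsv[...,1]>130);m[:, 90:]=0;m[:250]=0;m[283:]=0;p=W[m&(W[...,2]>.17)];print(len(p),p.min(0),p.max(0))
```

```text
t 10.25 ee [0.6737 0.0415 0.29  ] w 0.0918331283171854 F [-0.6207  0.1492 -0.7497] q [ 3.4008 20.5683 79.643   0.0007 79.8944 97.6016]
travel [-0.1484  0.0001 -0.0748]
rot [ 0.1048 -0.001   0.0133]Traceback (most recent call last):
  File "<stdin>", line 5, in <module>
    return _quantile_unchecked(
        a, q, axis, out, overwrite_input, method, keepdims, weights)
    return _ureduce(a,
                    func=_quantile_ureduce_func,
    ...<5 lines>...
                    overwrite_input=overwrite_input,
                    method=method)
    r = func(a, **kwargs)
    result = _quantile(arr,
                       quantiles=q,
    ...<2 lines>...
                       out=out,
                       weights=wgt)
    slices_having_nans = np.isnan(arr[-1, ...])
                                  ~~~^^^^^^^^^
IndexError: index -1 is out of bounds for axis 0 with size 0
```

```bash
python3 - <<'E'
from h import *
for f,b in [('s5',(335,400,200,250)),('w5',(235,320,140,225))]:
    c=dict(np.load(f'pics/{f}.png.npz'));W=world(c)[b[2]:b[3],b[0]:b[1]].reshape(-1,3);h=W[(W[:,2]>.13)&(W[:,2]<.2)]
    print(f,len(h),np.percentile(h[:,2],[90,97,99.5]))
c=dict(np.load('pics/w5.png.npz'));W=world(c);hsv=cv2.cvtColor(c['pixels'],cv2.COLOR_RGB2HSV)
m=(hsv[...,0]<14)&(hsv[...,1]>130);m[:, 90:]=0;m[:250]=0;m[283:]=0;p=W[m&(W[...,2]>.17)];print(len(p),p.min(0),p.max(0))
E
python3 -m handwheel '{"travel":[[-0.02,0,-0.01],[-0.04,0,-0.02],[-0.06,0,-0.03],[-0.08,0,-0.04],[-0.1,0,-0.05],[-0.12,0,-0.06],[-0.14,0,-0.07],[-0.148,0,-0.075],[-0.148,0,-0.075],[-0.148,0,-0.075]],"rot":[[0,0,0],[0,0,0],[0,0,0],[0,0,0],[0,0,0],[0,0,0],[0,0,0],[0,0,0],[0,0,0],[0,0,0]],"gripper":[-1,-1,-1,-1,-1,-1,-1,-1,-1,-1]}'
python3 -m handwheel '{"travel":[[0,0,0],[0,0,0],[0,0,0],[0,0,0],[0,0,0],[0,0,0],[0,0,0],[0,0,0]],"rot":[[0,0,0],[0,0,0],[0,0,0],[0,0,0],[0,0,0],[0,0,0],[0,0,0],[0,0,0]],"gripper":[-1,-1,-1,-1,-1,-1,-1,-1]}'
python3 - <<'E'
from h import *
snap('scene','s6.png');w=snap('wrist','w6.png');plan([.610,.195,.168])
E
```

```text
s5 532 [0.1574 0.1587 0.1607]
w5 1236 [0.1575 0.1581 0.1588]
825 [0.6031 0.0352 0.1885] [0.7496 0.276  0.4916]
t: 11.25
ee_pos: [0.6104, 0.194, 0.2906]
orientation: [[-0.073, -0.001, 0.997], [-0.997, -0.001, -0.073], [0.001, -1.0, -0.001]]
wrist_force: [-0.5, -0.1, 0.4]
width: 0.0145
t: 12.05
ee_pos: [0.6104, 0.1947, 0.2913]
orientation: [[-0.073, 0.0, 0.997], [-0.997, -0.0, -0.073], [0.0, -1.0, 0.0]]
wrist_force: [0.1, -0.3, -0.3]
width: 0.0002
t 12.15 ee [0.6104 0.1947 0.2913] w 0.000529524871777066 F [-0.3295  0.8369  0.3467] q [ 17.5579  17.1621  84.2097   0.0008  78.6271 111.7564]
travel [-0.0003  0.1233 -0.0004]
```

View pics/w6.png

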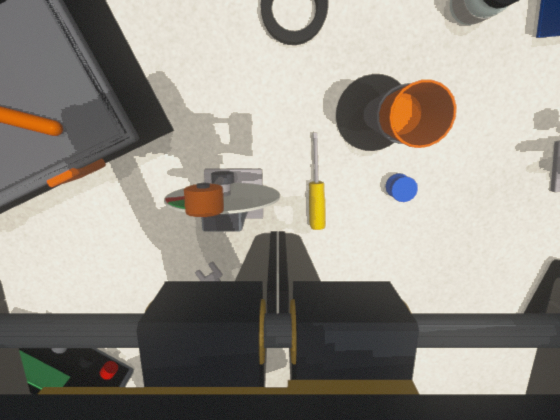

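View pics/s6.png

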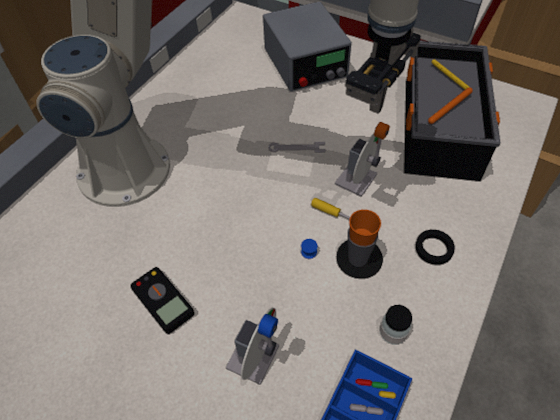

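```bash
python3 - <<'E'
from h import *
c=dict(np.load('pics/w6.png.npz'));W=world(c);hsv=cv2.cvtColor(c['pixels'],cv2.COLOR_RGB2HSV)
m=(hsv[...,0]<14)&(hsv[...,1]>130);M=np.zeros_like(m);M[180:218,180:226]=1;p=W[m&M&(W[...,2]>.18)];print(len(p),np.percentile(p,[1,50,99],axis=0))
# finger tips: columns of dark tip near rows 232-245
for v in (236,245,255): print([(u,W[v,u].round(3)) for u in (266,272,285,290)])
E
python3 -m handwheel '{"travel":[[0,0.02,0],[0,0.04,0],[0,0.06,0],[0,0.08,0],[0,0.1,0],[0,0.115,0],[0,0.123,0],[0,0.123,0],[0,0.123,0]],"rot":[[0,0,0],[0,0,0],[0,0,0],[0,0,0],[0,0,0],[0,0,0],[0,0,0],[0,0,0],[0,0,0]],"gripper":[-1,-1,-1,-1,-1,-1,-1,-1,-1]}'
python3 - <<'E'
from h import *
snap('scene','s7.png');w=snap('wrist','w7.png');plan([.614,.25,.168])
E
```

```text
1090 [[0.6021 0.2448 0.1975]
 [0.6158 0.2588 0.2191]
 [0.6264 0.2773 0.2229]]
[(266, array([0.621, 0.199, 0.327])), (272, array([0.622, 0.196, 0.33 ])), (285, array([0.621, 0.189, 0.33 ])), (290, array([0.62 , 0.186, 0.327]))]
[(266, array([0.622, 0.199, 0.341])), (272, array([0.621, 0.196, 0.341])), (285, array([0.621, 0.189, 0.341])), (290, array([0.621, 0.187, 0.341]))]
[(266, array([0.622, 0.198, 0.355])), (272, array([0.622, 0.196, 0.354])), (285, array([0.621, 0.189, 0.354])), (290, array([0.621, 0.187, 0.354]))]
t: 13.05
ee_pos: [0.6109, 0.1948, 0.1689]
orientation: [[-0.073, 0.001, 0.997], [-0.997, 0.0, -0.073], [-0.0, -1.0, 0.001]]
wrist_force: [0.4, 0.4, 1.0]
width: 0.0005
t 13.15 ee [0.6111 0.1949 0.1694] w 0.00045904191695031433 F [-0.3081  0.5524  0.6291] q [ 17.5552  22.3408  92.3152  -0.0019  65.2454 111.7528]
travel [-0.0552  0.0014 -0.0012]
```

View pics/w7.png

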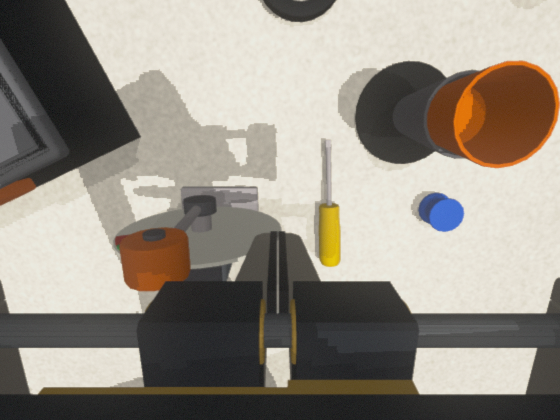

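```bash
python3 -m handwheel '{"travel":[[-0.01,0,0],[-0.02,0,0],[-0.03,0,0],[-0.038,0,0],[-0.045,0,0],[-0.052,0,0],[-0.06,0,0],[-0.06,0,0],[-0.06,0,0]],"rot":[[0,0,0],[0,0,0],[0,0,0],[0,0,0],[0,0,0],[0,0,0],[0,0,0],[0,0,0],[0,0,0]],"gripper":[-1,-1,-1,-1,-1,-1,-1,-1,-1]}'
python3 - <<'E'
from h import *
c=snap('scene','s8.png');w=snap('wrist','w8.png');plan([.617,.292,.168])
i=c['pixels'][100:200,320:440,::-1];cv2.imwrite('pics/s8z.png',cv2.resize(i,None,fx=5,fy=5,interpolation=2))
W=world(c);hsv=cv2.cvtColor(c['pixels'],cv2.COLOR_RGB2HSV)
m=(hsv[...,0]<14)&(hsv[...,1]>130);M=np.zeros_like(m);M[105:165,360:402]=1;p=W[m&M&(W[...,2]>.16)&(W[...,1]<.36)]
print(len(p),np.percentile(p,[1,50,99],axis=0))
E
```

```text
t: 14.05
ee_pos: [0.6148, 0.2545, 0.1683]
orientation: [[-0.073, -0.0, 0.997], [-0.997, -0.0, -0.073], [0.0, -1.0, -0.0]]
wrist_force: [-0.9, -1.4, 1.7]
width: 0.0001
t 14.15 ee [0.6147 0.2542 0.1682] w 0.0007399444087985904 F [-0.495  -1.8839  1.7519] q [ 22.3401  24.5443  89.1007  -0.0073  66.371  116.5533]
travel [-0.0379  0.0002 -0.0005]
41 [[0.6222 0.2387 0.1919]
 [0.6252 0.2787 0.2094]
 [0.6366 0.2955 0.2658]]
```

View pics/s8z.png

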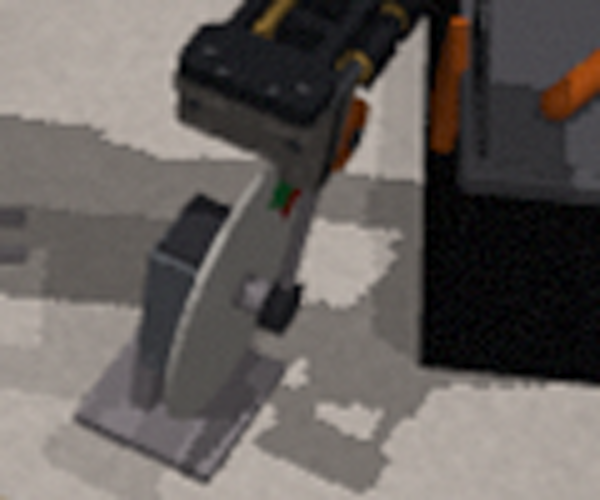

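View pics/w8.png

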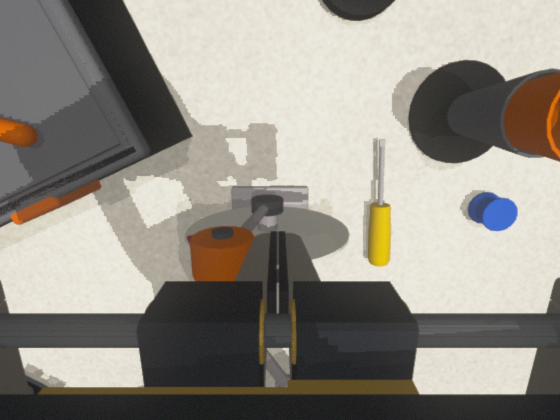

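```bash
cat >> h.py <<'E'
def roller(c,box):
    W=world(c);hsv=cv2.cvtColor(c['pixels'],cv2.COLOR_RGB2HSV)
    m=(hsv[...,0]<14)&(hsv[...,1]>130);M=np.zeros_like(m);M[box[2]:box[3],box[0]:box[1]]=1
    p=W[m&M&(W[...,2]>.12)&(W[...,2]<.26)];s=np.array([.0732,.9973])
    # cylinder axis along switch x; coords along swing
    y=(p[:,:2]-[.6135,.260])@s;z=p[:,2]-.1
    f=lambda t:np.hypot(y-.105*np.sin(t[0])-0,z-.105*np.cos(t[0]))-.018
    r=least_squares(f,[.5],loss='soft_l1',f_scale=.002)
    g=lambda t:np.hypot(y-t[0],z-t[1])-.018
    q=least_squares(g,[.03,.1],loss='soft_l1',f_scale=.002)
    print('roller n',len(p),'y',np.percentile(y,[1,99]),'ztop',np.percentile(z,99)+.1,'theta',r.x,'free ctr',q.x,'theta',np.arctan2(*q.x))
E
python3 - <<'E'
from h import *
roller(dict(np.load('pics/w6.png.npz')),(180,226,180,218))
roller(dict(np.load('pics/w7.png.npz')),(115,195,220,295))
roller(dict(np.load('pics/w8.png.npz')),(180,260,220,282))
roller(dict(np.load('pics/scene0.png.npz')),(370,395,115,145))
E
```

```text
roller n 1092 y [-0.0148  0.0178] ztop 0.22270689599476462 theta [0.0309] free ctr [0.0027 0.1037] theta 0.02620574789074795
roller n 3387 y [-0.0151  0.0609] ztop 0.22265089189599235 theta [0.0334] free ctr [-0.0079  0.1319] theta -0.05973861259733394
roller n 2276 y [0.0084 0.0412] ztop 0.2205211501868547 theta [0.2434] free ctr [0.0248 0.1011] theta 0.24077472451548249
roller n 171 y [-0.0161  0.0134] ztop 0.2242018751598885 theta [0.0341] free ctr [0.0034 0.1044] theta 0.03238562519489529
```

```bash
python3 -m handwheel '{"travel":[[-0.007,0,0],[-0.014,0,0],[-0.021,0,0],[-0.028,0,0],[-0.034,0,0],[-0.038,0,0],[-0.04,0,0],[-0.04,0,0],[-0.04,0,0],[-0.04,0,0]],"rot":[[0,0,0],[0,0,0],[0,0,0],[0,0,0],[0,0,0],[0,0,0],[0,0,0],[0,0,0],[0,0,0],[0,0,0]],"gripper":[-1,-1,-1,-1,-1,-1,-1,-1,-1,-1]}'
python3 - <<'E'
from h import *
c=snap('scene','s9.png');w=snap('wrist','w9.png');plan([.617,.292,.168])
roller(w,(180,265,220,282))
i=np.hstack([cv2.resize(c['pixels'][100:200,340:440],(400,400)),cv2.resize(w['pixels'][190:290,160:260],(400,400))]);cv2.imwrite('pics/c9.png',i[:,:,::-1])
E
```

```text
t: 15.15
ee_pos: [0.6178, 0.2944, 0.1686]
orientation: [[-0.073, 0.0, 0.997], [-0.997, 0.0, -0.073], [-0.0, -1.0, 0.0]]
wrist_force: [-1.0, -2.8, 3.5]
width: 0.0003
t 15.25 ee [0.6178 0.2944 0.1686] w 0.0008379658379842709 F [-0.7933 -1.7667  3.2836] q [ 25.3446  26.1829  86.4889   0.0139  67.3044 119.5542]
travel [ 0.0024  0.0006 -0.0007]
roller n 1876 y [0.0428 0.0732] ztop 0.20769159840360898 theta [0.5774] free ctr [0.0578 0.0881] theta 0.5803828636145709
```

View pics/c9.png

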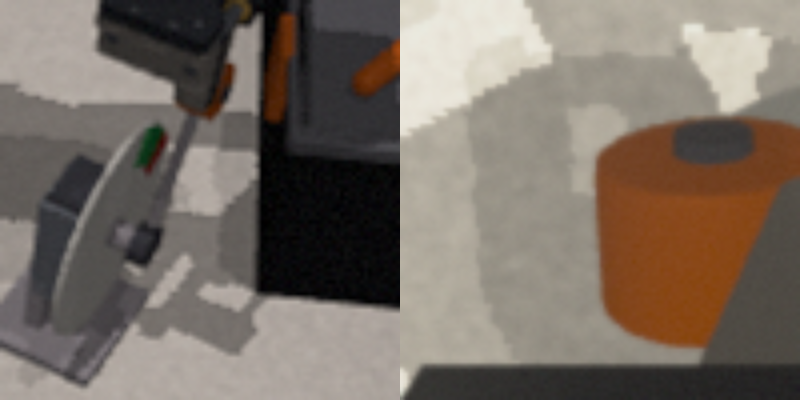

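The arm reads about 0.56 rad, already in the green. I'll push 9 mm further towards the middle of the band and hold.

```bash
python3 -m handwheel '{"travel":[[-0.003,0,0],[-0.006,0,0],[-0.009,0,0],[-0.009,0,0],[-0.009,0,0],[-0.009,0,0],[-0.009,0,0],[-0.009,0,0],[-0.009,0,0],[-0.009,0,0]],"rot":[[0,0,0],[0,0,0],[0,0,0],[0,0,0],[0,0,0],[0,0,0],[0,0,0],[0,0,0],[0,0,0],[0,0,0]],"gripper":[-1,-1,-1,-1,-1,-1,-1,-1,-1,-1]}'
python3 - <<'E'
from h import *
c=snap('scene','s10.png');w=snap('wrist','w10.png');plan([.617,.292,.168])
roller(w,(180,265,220,282))
E
python3 -m handwheel '{"travel":[[0,0,0],[0,0,0],[0,0,0],[0,0,0],[0,0,0],[0,0,0],[0,0,0]],"rot":[[0,0,0],[0,0,0],[0,0,0],[0,0,0],[0,0,0],[0,0,0],[0,0,0]],"gripper":[-1,-1,-1,-1,-1,-1,-1]}'
```

```text
t: 16.25
ee_pos: [0.6184, 0.3034, 0.1683]
orientation: [[-0.073, 0.0, 0.997], [-0.997, 0.0, -0.073], [-0.0, -1.0, 0.0]]
wrist_force: [-0.5, -1.9, 2.8]
width: 0.0007
t 16.35 ee [0.6184 0.3034 0.1683] w 0.0006754111808731386 F [-0.2584 -3.1955  1.807 ] q [ 26.0087  26.6011  85.8645   0.0033  67.5336 120.2062]
travel [ 0.0115  0.0003 -0.0006]
roller n 1593 y [0.0513 0.0792] ztop 0.20407275060480376 theta [0.6378] free ctr [0.0631 0.0844] theta 0.6414767711904481
t: 17.05
ee_pos: [0.6184, 0.3034, 0.1683]
orientation: [[-0.073, -0.0, 0.997], [-0.997, 0.0, -0.073], [-0.0, -1.0, -0.0]]
wrist_force: [-1.6, -2.7, 1.9]
width: 0.0007
```

```bash
python3 -m handwheel '{"travel":[[0.008,0,0],[0.02,0,0],[0.032,0,0],[0.044,0,0],[0.056,0,0],[0.068,0,0],[0.08,0,0],[0.095,0,0],[0.11,0,0],[0.11,0,0]],"rot":[[0,0,0],[0,0,0],[0,0,0],[0,0,0],[0,0,0],[0,0,0],[0,0,0],[0,0,0],[0,0,0],[0,0,0]],"gripper":[-1,-1,-1,-1,-1,-1,-1,-1,-1,-1]}'
python3 -m handwheel '{"travel":[[0,-0.02,0],[0,-0.05,0],[0,-0.08,0],[0,-0.11,0],[0,-0.125,0],[0,-0.125,0],[0,-0.125,-0.03],[0,-0.125,-0.07],[0,-0.125,-0.1],[0,-0.125,-0.1]],"rot":[[0,0,0],[0,0,0],[0,0,0],[0,0,0],[0,0,0],[0,0,0],[0,0,0],[0,0,0],[0,0,0],[0,0,0]],"gripper":[-1,-1,-1,-1,-1,-1,-1,-1,-1,-1]}'
python3 - <<'E'
from h import *
c=snap('scene','s11.png');t=snap('top','t11.png');plan([.6,.2,.29])
roller(c,(365,395,105,145))
print(fitcup(c,(335,400,200,250),'o',[.6725,.0405,.055,0,0]))
print(fitcup(c,(335,400,200,280),'g',[.6725,.0405,.008,0,0]))
E
```

```text
t: 18.05
ee_pos: [0.6102, 0.1917, 0.1683]
orientation: [[-0.075, -0.0, 0.997], [-0.997, -0.0, -0.075], [0.0, -1.0, -0.0]]
wrist_force: [-0.8, -0.4, 0.4]
width: 0.0004
t: 19.05
ee_pos: [0.5069, 0.2009, 0.2917]
orientation: [[-0.072, -0.003, 0.997], [-0.997, -0.001, -0.072], [0.001, -1.0, -0.003]]
wrist_force: [0.1, -0.6, 0.3]
width: 0.0007
t 19.15 ee [0.5102 0.201  0.2923] w 0.0005078450252142541 F [ 0.8407 -0.1316 -0.0475] q [ 21.3544   8.3047  95.3067  -0.0055  76.4376 115.5156]
travel [-0.0055  0.0022  0.0897]
roller n 172 y [-0.0163  0.0137] ztop 0.22401102214111435 theta [0.0371] free ctr [0.0036 0.1039] theta 0.0342560630117248
(302, array([ 0.6731,  0.0403,  0.061 , -0.0015,  0.0092]), np.float64(0.0009877349990467107))
(455, array([0.6727, 0.0408, 0.013 , 0.0038, 0.0052]), np.float64(0.0008794090590813389))
```

View pics/s11.png

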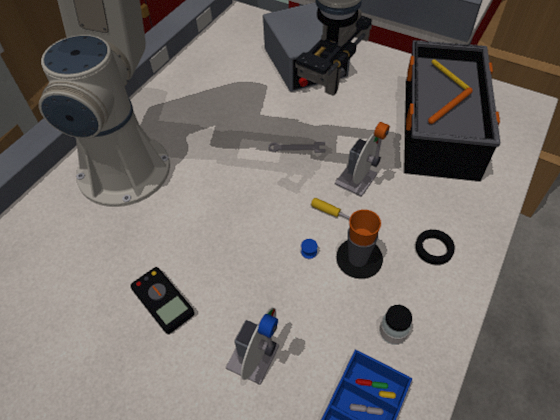

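View pics/t11.png

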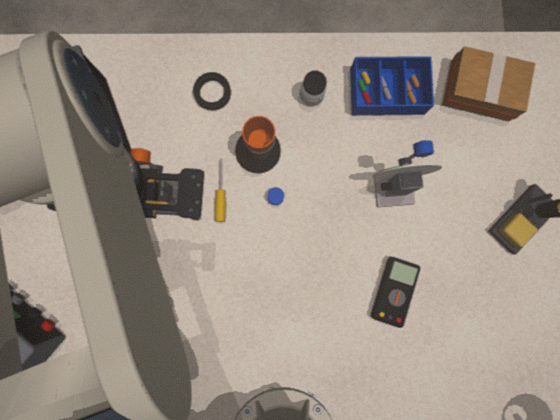

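Both views show the orange beaker nested on the pad, near (362,232) in the scene view and (259,135) in the top view. The orange roller is back at its starting pixel (382,130), the bystanders haven't moved, and the gripper is clear of everything.

```bash
python3 -m handwheel '{"travel":[[0,0,0],[0,0,0],[0,0,0]],"rot":[[0,0,0],[0,0,0],[0,0,0]],"gripper":[-1,-1,-1]}'; python3 -c "
from workcell import *
print(hand_in())"
```

```text
t: 19.45
ee_pos: [0.5112, 0.2009, 0.2928]
orientation: [[-0.074, -0.001, 0.997], [-0.997, -0.0, -0.074], [0.0, -1.0, -0.001]]
wrist_force: [0.7, -0.2, 0.3]
width: 0.0005
the job is handed in; nothing more can be done
None
```

I nested the orange beaker in the grey one, released it, then pushed the orange switch arm into the green band and let it spring back. I handed in at about 19.5 s of the 58 s allowed; the interface gave no verdict.

**Beaker:** In the last checks its axis was within about 1 mm of the grey one's and both stood upright within about 0.01 rad. The grey beaker stayed in the middle of its pad. The cone fits put the orange underside 48 mm above the grey one's. The rim, at about 158 mm above the bench, implies 45 mm. Both are inside the 39–51 mm limits.

**Switch:** I held the arm in green for about 2 s, at about 0.55 rad and then 0.61–0.64 rad. These angles come from the camera images, with a bias of about 0.03 rad, and the estimate never came near the red band. One angle fit, on the picture with the finger just short of the roller, picked up other orange pixels in view, so I ignored its free-centre result. After release the roller read the same as at the start: 0.037 against 0.034 rad with the arm upright.

**Everything else:** The blue switch, meter, screwdriver, spool and wrench look unmoved in the final images; in the top view the arm hid the wrench, so that one rests on the scene view alone. The gripper was clear of everything at hand-in.

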